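# Roll the powder tin onto the weighing plate

### The arm

A 7-joint arm with a two-finger parallel gripper is mounted at the origin on the work surface. World frame = base frame: x ahead of the robot, y to its left, z up, the work surface at z = 0. Lengths are in m, angles in rad, forces in N, time in s.
With the tool pointing down it reaches from about 0.425 to 0.8 m from the base axis. Payload 8.3 kg.
Tool frame: the origin (TCP) lies at the very end of the fingers, on their centre line; the grasp point (between the pads) lies bot.grip_depth behind it (bot.grip_depth is the distance from the TCP to the grasp point, in m); z points along the fingers, y is the line along which they close (so a half turn about z gives the same grasp; the last joint's range is limited). The gripper opens to 85 mm and grips with 20 to 120 N. Pads are 22 mm wide; open, the fingers measure 114 mm over their backs; the gripper's body (76 mm by 85 mm) begins 54 mm behind the grasp point. The pads swing forward as they close: fully open they stand 13 mm farther back than shut.
Start: joints at [-1.218, 0.383, 0.016, 1.37, -0.006, 1.388, -0.046], TCP at [0.252, 0.572, 0.231] pointing down, gripper open.
Joint ranges: [-2.95, 2.95], [-0.25, 2.06], [-1.52, 1.56], [0.18, 2.33], [-1.44, 4.58], [0.02, 2.06], [-3.01, 3.01]. Speed limits (rad/s): [2.39, 2.39, 3.01, 3.01, 3.14, 3.14, 3.14].

### API

Orientations are given as a unit quaternion [w, x, y, z].
In Python, from workcell import bot gives the robot as it stands. The module is installed in compiled form; this text tells all that it offers.
- The arm moves only by the tool step_arm, never from a script. Its argument "deltas" is a list of rows, each a list of 5 numbers: the finger opening in m, from 0 to 0.0854, then the shift along the world's x, y, z in m, then the turn about the world's z in degrees. In form: [[jaw, dx, dy, dz, yaw], ...]. A call has 1 to 5 rows; each row is the pose to reach, as a shift and turn from the pose commanded when the call began; what a row does not reach only later rows make up. A row lasts 1/12 s, in which the tool goes at most 41.7 mm and 7.16 degrees, less where a joint would pass 70% of its speed; a pose out of reach is approached as far as the arm can. A call with a gripper value outside its range is refused whole. The fingers move at their own pace and stop on an object; "newtons" is the grip in N (left out, the last holds). Time passes only in rows, so rows that repeat a pose let the fingers close. It gives the time, the measured TCP pose, the force, the opening and the grip force at its end, in the units of the state.
- bot.sense(): the state, without advancing time (a new reading comes with each control period).
- bot.camera(name): name is "side" or "top"; returns the picture (480x640x3 uint8, blue, green, red); there is no depth.
- bot.camera_params(name): a dict with "fx", "fy", "cx", "cy" (pixels), "R" (3x3) and "t" (3): a world point X has camera coordinates R X + t. Camera axes: x right, y down, z forward; pixel columns grow to the right and rows downward; lengths in m; the calibration is good to about 2 mm. A picture is of the moment at which its call begins. camera_params takes no time and is no camera call.
- bot.hand_in(): hands the job in; it is judged then, once.
Trained networks look in the newest picture that a camera, given by its name, has taken for a name from the list of things; names that differ only in an ending like _2 or _b are one class to them, and where a whole thing is asked for, a point or a joint stands for the part that bears it (a point fixed in the world has none). Each returns a list of dicts, best first, with "score" (0 to 1); they miss things now and then, are a little off and sometimes report something else, mostly with a low value. They report only what shows in the picture. A call takes as long as a camera call. They do not tell look-alikes from the thing itself.
- bot.regions_of(camera, name): "pixels" (480x640 bool, what is visible of it) and "rect" ([centre column, centre row, width, height] in pixels, round what is visible of it).
The state is a dict: "time_s": time; "q": joint angles; "joint_velocities": joint speeds; "tau": joint torques, N m; "eef_pos": TCP position; "tcp_rot": TCP orientation; "ft_force": force on the tool from outside, world axes, zero at the start; "wrist_torque": the same for the moment, N m; "gripper_width": finger opening in m; "grasp_force": force on a finger pad.
Only numpy, scipy, OpenCV 4.12 (cv2) and the standard library are available. Lean on these libraries where they do the work, as an engineer would, in place of code of your own. Each camera call takes 0.05 s, during which the arm holds its last target. There are 200 camera calls.

### The job

The red tin of smoothie powder lies on its side at one end of the flat scale board: weigh what is left in it. With your fingertips on its top, roll it along the board, without lifting it or shoving it low on its side, until it lies still on the weighing plate with its middle over the black line and its length along that line, then take the hand away. The tin is too fat to grasp; leave the measuring cup on the board and everything else on the table where it is.

Things in the scene. Friction and masses are not known exactly. Their poses are not given: they have to be found in the camera images.
- tin: Steel tin on its side, red label, white and yellow bands; 100 mm diameter, 125 long, 0.35-0.65 kg. Slight rolling resistance (a slow roll dies within 1 cm); no slip when pressed lightly, so a fingertip rolling it by its top goes twice as far as the tin. Origin: centre, 64 mm above the table; x is its axis, y and z turn as it rolls (z starts up). Starts 125-165 mm to either side of the black line.
- scale: Bench scale fixed to the table: blue board 200 mm (x) by 480 mm (y), 14 mm thick, 10 mm high 8 mm thick black lip across each end; black readout box 50 x 130 mm, 40 mm high, against the middle of its +x long side. Origin: centre of the underside, z up. The tin rolls along its y.
- plate_mid (a point): Centre of the weighing plate, on the board's top (14 mm above the table), axes as the scale. The steel plate is flush with the board, 185 mm along x by 100 mm along y, with a 5 mm wide black line across it along x through this point.
- measuring_cup: Open steel measuring cup, 66 mm diameter, 55 mm high, standing loose on the board at the end opposite the tin, 125 to 165 mm from the black line. Origin under its centre.
- bowl: Big black mixing bowl, 210 mm diameter, 115 mm high, loose on the table. Origin under its centre.
- tub: White tub with a blue lid, 103 mm diameter, 119 mm high, loose. Origin under its centre.
- juice: Amber juice bottle with a white cap, 76 mm diameter, 170 mm high, loose. Origin under its centre.
- jam: Amber jar with a white lid, 68 mm diameter, 85 mm high, loose. Origin under its centre.
- spoon: Spoon lying on the table, about 200 mm long along its x. Origin under its middle.
- blender: Blender, fixed, 170 mm diameter at the foot, 362 mm high, near the right edge of the table. Origin under its centre.
- blender2: The same blender again, near the left edge of the table. Origin under its centre.
Mind the look-alikes: they are no part of the job. What is shaped like the tin but green or turquoise is not meant.

How it is judged:
By the outcome, as a careful person would: the job done as asked, in the order asked, and still so for the second after the job is handed in, with the robot touching nothing.
It also fails if it takes over 56 s, if anything falls off the work surface, if the arm or the gripper's body presses on something with over 40 N, if the wrist force passes 120 N, or if a joint passes its speed limit or range.

## Working session

There is one attempt and no reset: what is moved stays moved. The work goes in short steps, Python scripts to look and compute and a tool call to move; the robot and the scene stay as the last step left them, time stands still between calls to the robot, and variables do not carry over. Pictures are saved under pics/ and viewed, at most 10 in all, crops included, and the job is handed in when it is done.

Besides the shell and the picture viewer there is one more tool, called after "Emit:" as name(argument=value, ...), one argument or row to a line, values as JSON. step_arm: Moves the arm, as the interface text tells. Its arguments: {"type":"object","properties":{"deltas":{"type":"array","items":{"type":"array","items":{"type":"number"}}},"newtons":{"type":"number"}},"required":["deltas"]}

```bash
mkdir -p pics; python3 - <<'E'
from workcell import bot
import cv2,numpy as np
for c in("top","side"):
    im=bot.camera(c);cv2.imwrite(f"pics/{c}0.png",im)
    p=bot.camera_params(c);print(c,p)
    for n in("tin","scale","measuring_cup"):
        for r in bot.regions_of(c,n)[:3]:print(n,round(r["score"],2),np.round(r["rect"]))
print(bot.sense(),bot.grip_depth)
E
```

```text
top {'fx': 460.8067250480605, 'fy': 460.8067250480605, 'cx': 312.9510726722369, 'cy': 239.67606682945487, 'R': array([[-0.00374515, -0.99974343, -0.02233954],
       [-0.99783407,  0.0052033 , -0.06557507],
       [ 0.06567448,  0.02204557, -0.99759754]]), 't': array([0.03668662, 0.48328454, 1.39409384])}
tin 0.96 [387. 272.  50.  50.]
tin 0.89 [268. 231.  45.  55.]
tin 0.69 [275. 300.  51.  51.]
scale 0.71 [314. 215. 166. 102.]
measuring_cup 0.96 [360. 199.  24.  23.]
side {'fx': 441.4089766081698, 'fy': 441.4089766081698, 'cx': 314.62579278894486, 'cy': 241.3855507744968, 'R': array([[ 0.87798031, -0.47829966, -0.01949387],
       [-0.326107  , -0.56780693, -0.7558105 ],
       [ 0.35043515,  0.66994383, -0.65450017]]), 't': array([-0.4057508 ,  0.22820956,  1.27337769])}
tin 0.69 [319. 303.  54.  42.]
tin 0.66 [249. 245.  45.  38.]
tin 0.63 [305. 217.  48.  44.]
scale 0.77 [338. 259. 143.  90.]
measuring_cup 0.68 [367. 260.  24.  27.]
{'time_s': 0.4, 'q': array([-1.21793587,  0.38351222,  0.01636505,  1.37024602, -0.00631271,
        1.38822463, -0.04642476]), 'joint_velocities': array([-8.44530918e-04, -3.07085709e-03,  4.34348833e-04, -2.72416983e-03,
       -5.83304517e-04, -1.76807097e-03,  2.86851812e-05]), 'tau': array([-8.35986684e-04, -6.26562166e+01,  8.41478761e-01, -3.71576893e+01,
        1.63820107e-02,  5.26633885e-03, -2.80582162e-05]), 'eef_pos': array([0.25232852, 0.57169709, 0.23114286]), 'tcp_rot': array([-6.88743094e-05,  2.06312561e-01,  9.78486125e-01, -1.61167821e-04]), 'ft_force': array([ 0.44756212, -0.0129819 ,  0.24344254]), 'wrist_torque': array([ 0.04223713, -0.02057941, -0.00526587]), 'grasp_force': 0.0, 'gripper_width': 0.08547615064012273} 0.0187
```

View pics/top0.png

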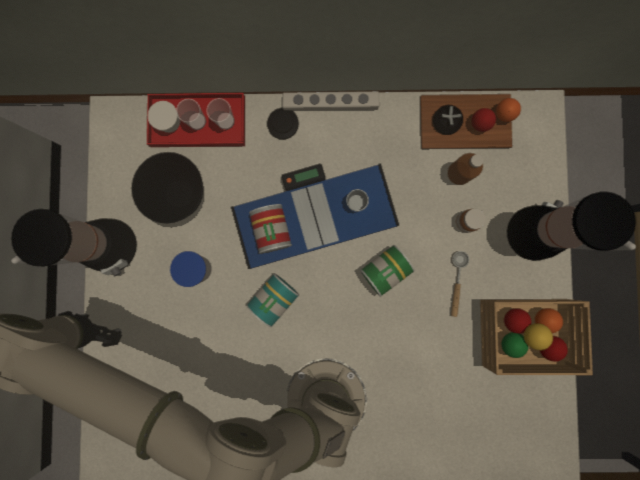

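View pics/side0.png

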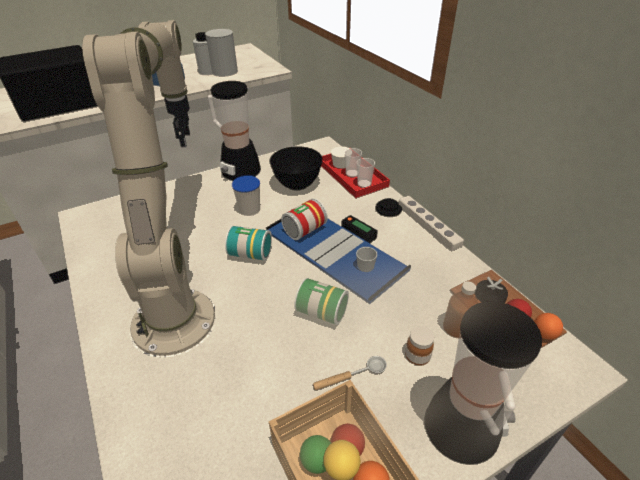

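The red tin is at about (269,228) in the top view. The plate line runs from (307,187) to (324,245) and the cup is at (357,200). In the side view the tin is at (305,217). The green and turquoise tins are the look-alikes.

```bash
cat > h.py <<'E'
from workcell import bot
import cv2,numpy as np
from scipy.optimize import minimize
def proj(c,X):
    p=bot.camera_params(c);Y=np.asarray(X)@p["R"].T+p["t"]
    return np.c_[p["fx"]*Y[:,0]/Y[:,2]+p["cx"],p["fy"]*Y[:,1]/Y[:,2]+p["cy"]]
def back(c,uv,z):
    p=bot.camera_params(c);uv=np.atleast_2d(uv)
    d=np.c_[(uv[:,0]-p["cx"])/p["fx"],(uv[:,1]-p["cy"])/p["fy"],np.ones(len(uv))]@p["R"]
    o=-p["R"].T@p["t"];return o+d*((z-o[2])/d[:,2])[:,None]
def hullmask(c,X):
    m=np.zeros((480*4,640*4),np.uint8)
    cv2.fillConvexPoly(m,cv2.convexHull(np.round(proj(c,X)*4+1.5).astype(np.int32)),1)
    return cv2.resize(m.astype(np.float32),(640,480),interpolation=cv2.INTER_AREA)
def cyl(v):
    a=np.linspace(0,2*np.pi,48);ax=np.array([np.cos(v[2]),np.sin(v[2]),0]);n=np.array([-ax[1],ax[0],0])
    r=.05*(np.cos(a)[:,None]*n+np.sin(a)[:,None]*[0,0,1])+[v[0],v[1],.064]
    return np.r_[r+.0625*ax,r-.0625*ax]
def fit(model,masks,v0):
    f=lambda v:sum(np.abs(hullmask(c,model(v))-m).sum()/m.sum() for c,m in masks.items())
    s=np.array([.01,.01,.1]);sim=np.vstack([v0]+[np.array(v0)+s*e for e in np.eye(3)])
    r=minimize(f,v0,method="Nelder-Mead",options=dict(initial_simplex=sim,xatol=1e-4,fatol=1e-4));return r.x,r.fun
def tinmask(c,near):
    rs=bot.regions_of(c,"tin");rs=[r for r in rs if np.hypot(r["rect"][0]-near[0],r["rect"][1]-near[1])<20]
    return rs[0]["pixels"].astype(np.float32) if rs else None
def measure(near=None,yaw0=0.26,xy0=None,show=True):
    ms={}
    for c in("top","side"):
        bot.camera(c);m=tinmask(c,near[c] if near else proj(c,[[*xy0,.064]])[0])
        if m is not None:ms[c]=m
    if xy0 is None:
        xy0=back("top",near["top"],.064)[0][:2]
    for k in [*[{c:ms[c]} for c in ms],ms]:
        v,e=fit(cyl,k,[*xy0,yaw0]);print(list(k),"tin",np.round(v,4),"deg",np.degrees(v[2]).round(2),"err",round(e,3))
    return v
E
python3 - <<'E'
from h import *
im=bot.camera("top");hsv=cv2.cvtColor(im,cv2.COLOR_BGR2HSV)
print("blue",hsv[180,350],"lip",hsv[195:200,390:400,2].min(),"line", im[215,308:326].mean(1).round())
b=cv2.inRange(hsv,(100,100,40),(125,255,255));b[:,:225]=0;b[:,405:]=0;b[:155]=0;b[275:]=0
n,l,s,_=cv2.connectedComponentsWithStats(b);pts=np.argwhere(np.isin(l,[i for i in range(1,n) if s[i,4]>100]))[:,::-1]
h=cv2.convexHull(pts.astype(np.int32));W=back("top",h[:,0].astype(float),.014)[:,:2]
r=cv2.minAreaRect(W.astype(np.float32));print("blue rect",r)
m=np.zeros((480,640),np.float32);cv2.fillConvexPoly(m,h,1)
def board(v):
    R=np.array([[np.cos(v[2]),-np.sin(v[2])],[np.sin(v[2]),np.cos(v[2])]])
    q=np.array([[x,y] for x in(-.1,.1) for y in(-.232,.232)])@R.T+v[:2];return np.c_[q,[.014]*4]
for y0 in (.26,-.26):print("board",fit(board,{"top":m},[*r[0],y0]))
# black line: dark minima across the plate
v=min((fit(board,{"top":m},[*r[0],y0]) for y0 in(.26,-.26)),key=lambda t:t[1])[0]
c,s_=np.cos(v[2]),np.sin(v[2]);L=[]
g=im.mean(2).astype(np.float32)
for x in np.linspace(-.08,.08,33):
    ys=np.linspace(-.03,.03,121);X=np.c_[v[0]+c*x-s_*ys,v[1]+s_*x+c*ys,[.014]*121];uv=proj("top",X).astype(np.float32)
    val=cv2.remap(g,uv[None,:,0],uv[None,:,1],cv2.INTER_LINEAR)[0];w=np.clip(np.median(val)-10-val,0,None)
    w[np.abs(ys-ys[val.argmin()])>.008]=0
    L.append([x,(w*ys).sum()/w.sum()])
L=np.array(L);k=np.polyfit(L[:,0],L[:,1],1);print("line offset, slope",k[1],k[0],"resid",(L[:,1]-np.polyval(k,L[:,0])).std())
t=measure({"top":(269,228),"side":(305,217)},v[2])
d=t[:2]-v[:2];print("tin in board",c*d[0]+s_*d[1],-s_*d[0]+c*d[1],"dyaw",np.degrees(t[2]-v[2]))
print("cup",back("top",(360,199),.055),"yaw",v)
E
```

```text
blue [108 121  82] lip 42 line [117. 117. 117. 117. 116.  93.  65.  91. 115. 120. 119. 118. 120. 120.
 119. 119. 120. 120.]
blue rect ((0.557263970375061, 0.02949066460132599), (0.19476604461669922, 0.46180078387260437), 15.814072608947754)
board (array([0.55623898, 0.0299781 , 0.27742362]), np.float64(0.024518629536032677))
board (array([0.55749222, 0.03027382, 0.27488813]), np.float64(0.023064078763127327))
line offset, slope -4.348713044741565e-05 0.0018443732525062222 resid 0.00019871100693958635
['top'] tin [0.5144 0.1621 0.2119] deg 12.14 err 0.045
['side'] tin [0.5099 0.1627 0.2318] deg 13.28 err 0.066
['top', 'side'] tin [0.5128 0.1623 0.2405] deg 13.78 err 0.142
tin in board -0.00718599182362805 0.1391874938257664 dyaw -1.9693479471483473
cup [[ 0.60191893 -0.10735497  0.055     ]] yaw [0.55749222 0.03027382 0.27488813]
```

Emit:
step_arm(
  deltas=[
    [0.06,0.258,-0.395,-0.02,-53.2],
    [0.06,0.258,-0.395,-0.02,-53.2],
    [0.06,0.258,-0.395,-0.02,-53.2],
    [0.06,0.258,-0.395,-0.02,-53.2],
    [0.06,0.258,-0.395,-0.02,-53.2],
  ],
)

```text
time_s: 1.07
eef_pos: [0.367, 0.3957, 0.2226]
tcp_rot: [-0.0, 0.5, 0.866, 0.0]
ft_force: [1.8, -0.2, -0.4]
gripper_width: 0.0599
grasp_force: 0.0
```

Emit:
step_arm(
  deltas=[
    [0.06,0.1436,-0.219,-0.06,-17],
    [0.06,0.1436,-0.219,-0.06,-17],
    [0.06,0.1436,-0.219,-0.06,-17],
    [0.06,0.1436,-0.219,-0.06,-17],
    [0.06,0.1436,-0.219,-0.06,-17],
  ],
)

```text
time_s: 1.48
eef_pos: [0.4784, 0.226, 0.176]
tcp_rot: [0.0, 0.62, 0.785, 0.001]
ft_force: [0.4, 1.4, -0.6]
gripper_width: 0.0598
grasp_force: 0.0
```

Emit:
step_arm(
  deltas=[
    [0.06,0.0,0.0,0.0,0],
    [0.06,0.0,0.0,0.0,0],
  ],
)

```text
time_s: 1.65
eef_pos: [0.4788, 0.2245, 0.1756]
tcp_rot: [0.0, 0.622, 0.783, -0.0]
ft_force: [-0.3, 1.0, -0.8]
gripper_width: 0.0602
grasp_force: 0.0
```

Emit:
step_arm(
  deltas=[
    [0.06,0.032,-0.048,-0.02,0],
    [0.06,0.032,-0.048,-0.05,0],
    [0.06,0.032,-0.048,-0.057,0],
    [0.06,0.032,-0.048,-0.057,0],
  ],
)

```text
time_s: 1.98
eef_pos: [0.5078, 0.1793, 0.1165]
tcp_rot: [-0.001, 0.62, 0.784, -0.002]
ft_force: [-0.5, 0.6, 0.6]
gripper_width: 0.0605
grasp_force: 0.0
```

Emit:
step_arm(
  deltas=[
    [0.06,0,0,-0.002,0],
    [0.06,0,0,-0.004,0],
    [0.06,0,0,-0.004,0],
  ],
)

```text
time_s: 2.23
eef_pos: [0.5096, 0.1816, 0.1159]
tcp_rot: [0.0, 0.619, 0.785, 0.001]
ft_force: [-0.4, -0.3, -0.9]
gripper_width: 0.0601
grasp_force: 0.0
```

```bash
python3 - <<'E'
from h import *
im=bot.camera("side");u=proj("side",[[.51,.17,.1]])[0].astype(int)
cv2.imwrite("pics/s1.png",cv2.resize(im[u[1]-75:u[1]+75,u[0]-100:u[0]+100],None,fx=4,fy=4,interpolation=cv2.INTER_CUBIC))
s=bot.sense();print({k:np.round(s[k],4) for k in("eef_pos","ft_force","wrist_torque","joint_velocities","q")})
E
```

```text
{'eef_pos': array([0.5096, 0.1813, 0.1159]), 'ft_force': array([ 0.831 , -0.6681, -0.9956]), 'wrist_torque': array([0.0283, 0.0404, 0.0401]), 'joint_velocities': array([ 0.0054, -0.0002,  0.0048, -0.0004,  0.0011,  0.0012,  0.0015]), 'q': array([-0.7223,  0.3001,  0.3863,  1.7757, -0.1269,  1.0886, -0.0572])}
```

View pics/s1.png

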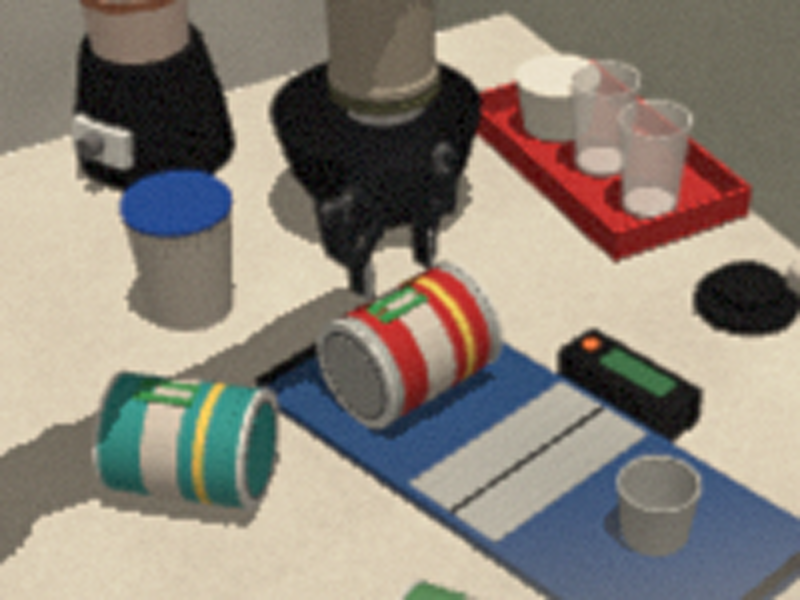

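The crop shows the open fingers just above the far-top side of the red tin, and the tin hasn't moved.

Emit:
step_arm(
  deltas=[
    [0.06,0,-0.005,-0.003,0],
    [0.06,0,-0.005,-0.004,0],
    [0.06,0,-0.005,-0.004,0],
  ],
)

```text
time_s: 2.53
eef_pos: [0.5095, 0.1743, 0.111]
tcp_rot: [-0.0, 0.62, 0.784, 0.0]
ft_force: [0.3, 0.0, -0.1]
gripper_width: 0.06
grasp_force: 0.0
```

Emit:
step_arm(
  deltas=[
    [0.06,0,0,-0.001,0],
    [0.06,0,0,-0.002,0],
    [0.06,0,0,-0.002,0],
  ],
)

```text
time_s: 2.78
eef_pos: [0.5096, 0.1748, 0.1088]
tcp_rot: [-0.0, 0.62, 0.785, 0.0]
ft_force: [0.0, -0.0, 0.5]
gripper_width: 0.0601
grasp_force: 0.1
```

Emit:
step_arm(
  deltas=[
    [0.06,0,0,-0.001,0],
    [0.06,0,0,-0.002,0],
    [0.06,0,0,-0.002,0],
  ],
)

```text
time_s: 3.03
eef_pos: [0.5098, 0.1752, 0.1083]
tcp_rot: [-0.0, 0.62, 0.785, 0.001]
ft_force: [-5.6, -0.3, 12.0]
gripper_width: 0.0597
grasp_force: 6.3
```

Emit:
step_arm(
  deltas=[
    [0.06,0,0,-0.001,0],
    [0.06,0,0,-0.0015,0],
    [0.06,0,0,-0.0015,0],
  ],
)

```text
time_s: 3.28
eef_pos: [0.5098, 0.1757, 0.1081]
tcp_rot: [-0.0, 0.62, 0.785, 0.001]
ft_force: [-10.3, -0.6, 24.1]
gripper_width: 0.0599
grasp_force: 11.9
```

Emit:
step_arm(
  deltas=[
    [0.06,0.001,-0.004,0.001,0],
    [0.06,0.0025,-0.0107,0.001,0],
    [0.06,0.004,-0.0175,0.001,0],
    [0.06,0.0055,-0.024,0.001,0],
    [0.06,0.007,-0.03,0.001,0],
  ],
)

```text
time_s: 3.7
eef_pos: [0.5172, 0.1447, 0.1088]
tcp_rot: [0.0, 0.62, 0.785, 0.001]
ft_force: [-7.4, -1.7, 20.3]
gripper_width: 0.0601
grasp_force: 10.3
```

Emit:
step_arm(
  deltas=[
    [0.06,0.001,-0.006,-0.0,0],
    [0.06,0.003,-0.013,-0.0,0],
    [0.06,0.0045,-0.019,-0.0,0],
    [0.06,0.0055,-0.023,-0.0,0],
    [0.06,0.0055,-0.023,-0.0,0],
  ],
)

```text
time_s: 4.12
eef_pos: [0.5231, 0.1203, 0.1081]
tcp_rot: [0.001, 0.621, 0.784, 0.001]
ft_force: [-3.1, -2.2, 13.8]
gripper_width: 0.0599
grasp_force: 6.7
```

```bash
python3 - <<'E'
from h import *
im=bot.camera("side");u=proj("side",[[.51,.15,.1]])[0].astype(int)
cv2.imwrite("pics/s2.png",cv2.resize(im[u[1]-75:u[1]+75,u[0]-100:u[0]+100],None,fx=4,fy=4,interpolation=cv2.INTER_CUBIC))
s=bot.sense();print({k:np.round(s[k],4) for k in("eef_pos","ft_force")})
E
```

```text
{'eef_pos': array([0.523 , 0.1208, 0.1081]), 'ft_force': array([-3.7961, -1.7213, 14.249 ])}
```

View pics/s2.png

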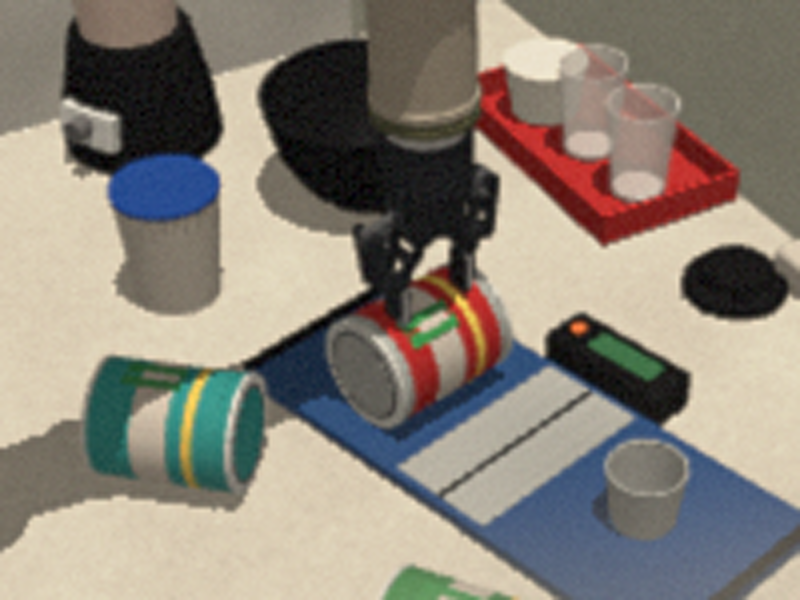

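Rolling works: the tin moved about 27 mm and lies still under the fingertips. I'll regrasp and take longer strokes, adding a slight yaw correction.

Emit:
step_arm(
  deltas=[
    [0.06,0,0,0.006,0],
    [0.06,0,0,0.014,0],
    [0.06,-0.007,0.032,0.014,0],
    [0.06,-0.007,0.032,0.006,0],
    [0.06,-0.007,0.032,0.003,0],
  ],
)

```text
time_s: 4.58
eef_pos: [0.5145, 0.1559, 0.1092]
tcp_rot: [-0.0, 0.618, 0.786, 0.0]
ft_force: [-0.4, -0.5, -1.4]
gripper_width: 0.0602
grasp_force: 0.0
```

```bash
python3 - <<'E'
from h import *
measure(xy0=(.52,.135),yaw0=.235)
E
```

```text
['top'] tin [0.5208 0.1307 0.2508] deg 14.37 err 1.023
['side'] tin [0.5172 0.1349 0.2464] deg 14.12 err 0.067
['top', 'side'] tin [0.5189 0.1339 0.2576] deg 14.76 err 1.106
```

Emit:
step_arm(
  deltas=[
    [0.06,0.001,-0.004,-0.002,0],
    [0.06,0.002,-0.008,-0.003,0],
    [0.06,0.0035,-0.0145,-0.003,0],
    [0.06,0.005,-0.021,-0.003,0.5],
    [0.06,0.007,-0.028,-0.0025,1],
  ],
)

```text
time_s: 5.2
eef_pos: [0.5228, 0.1247, 0.1089]
tcp_rot: [0.0, 0.613, 0.79, 0.001]
ft_force: [-4.6, -0.5, 11.0]
gripper_width: 0.0599
grasp_force: 5.6
```

Emit:
step_arm(
  deltas=[
    [0.06,0.0018,-0.007,0,0.5],
    [0.06,0.0036,-0.014,0,1],
    [0.06,0.0054,-0.021,0,1.5],
    [0.06,0.007,-0.027,-0.0005,1.8],
    [0.06,0.0085,-0.033,-0.0005,2],
  ],
)

```text
time_s: 5.62
eef_pos: [0.5317, 0.091, 0.1082]
tcp_rot: [0.001, 0.6, 0.8, 0.001]
ft_force: [-1.9, -1.2, 7.5]
gripper_width: 0.0601
grasp_force: 3.9
```

Emit:
step_arm(
  deltas=[
    [0.06,0.001,-0.004,0,0],
    [0.06,0.0017,-0.007,0,0],
    [0.06,0.002,-0.008,0,0],
    [0.06,0.002,-0.008,0,0],
  ],
)

```text
time_s: 5.95
eef_pos: [0.5336, 0.0832, 0.1075]
tcp_rot: [0.001, 0.6, 0.8, 0.001]
ft_force: [-0.5, -1.5, 7.8]
gripper_width: 0.0603
grasp_force: 3.7
```

Emit:
step_arm(
  deltas=[
    [0.06,0,0,0.006,0],
    [0.06,0,0,0.014,0],
    [0.06,-0.01,0.038,0.014,0],
    [0.06,-0.01,0.038,0.006,0],
    [0.06,-0.01,0.038,0.004,0],
  ],
)

```text
time_s: 6.37
eef_pos: [0.5217, 0.1252, 0.1102]
tcp_rot: [-0.001, 0.597, 0.802, 0.0]
ft_force: [0.4, -0.9, -0.2]
gripper_width: 0.0603
grasp_force: 0.0
```

```bash
python3 - <<'E'
from h import *
measure(xy0=(.529,.098),yaw0=.245)
s=bot.sense();print({k:np.round(s[k],4) for k in("eef_pos","ft_force")})
E
```

```text
['top'] tin [0.5292 0.0915 0.336 ] deg 19.25 err 1.543
['side'] tin [0.5224 0.1027 0.2757] deg 15.8 err 0.061
['top', 'side'] tin [0.5244 0.0994 0.2815] deg 16.13 err 1.633
{'eef_pos': array([0.5228, 0.1215, 0.1107]), 'ft_force': array([-1.3911,  0.5612,  0.1489])}
```

Emit:
step_arm(
  deltas=[
    [0.06,0.001,-0.004,-0.003,0],
    [0.06,0.0023,-0.008,-0.004,0],
    [0.06,0.0042,-0.0145,-0.004,0],
    [0.06,0.006,-0.021,-0.004,0],
    [0.06,0.008,-0.028,-0.0035,0],
  ],
)

```text
time_s: 6.98
eef_pos: [0.5307, 0.0932, 0.1088]
tcp_rot: [-0.0, 0.6, 0.8, 0.0]
ft_force: [-7.5, -3.0, 14.6]
gripper_width: 0.0601
grasp_force: 7.4
```

Emit:
step_arm(
  deltas=[
    [0.06,0.002,-0.007,0,0],
    [0.06,0.004,-0.014,0,0],
    [0.06,0.006,-0.021,0,0],
    [0.06,0.0077,-0.027,-0.0005,0],
    [0.06,0.0094,-0.033,-0.0005,0],
  ],
)

```text
time_s: 7.4
eef_pos: [0.5398, 0.0591, 0.1083]
tcp_rot: [-0.0, 0.6, 0.8, -0.0]
ft_force: [-10.2, -2.3, 17.4]
gripper_width: 0.0599
grasp_force: 8.6
```

Emit:
step_arm(
  deltas=[
    [0.06,0.0011,-0.004,0,0],
    [0.06,0.002,-0.007,0,0],
    [0.06,0.0023,-0.008,0,0],
    [0.06,0.0023,-0.008,0,0],
  ],
)

```text
time_s: 7.73
eef_pos: [0.5421, 0.0508, 0.1077]
tcp_rot: [0.0, 0.601, 0.8, -0.0]
ft_force: [-7.6, -4.0, 14.3]
gripper_width: 0.0599
grasp_force: 7.4
```

Emit:
step_arm(
  deltas=[
    [0.06,0,0,0.006,0],
    [0.06,0,0,0.014,0],
    [0.06,-0.011,0.038,0.014,0],
    [0.06,-0.011,0.038,0.006,0],
    [0.06,-0.011,0.038,0.004,0],
  ],
)

```text
time_s: 8.15
eef_pos: [0.5308, 0.0941, 0.1102]
tcp_rot: [-0.0, 0.598, 0.802, 0.0]
ft_force: [0.2, -0.5, 0.0]
gripper_width: 0.0603
grasp_force: 0.0
```

```bash
python3 - <<'E'
from h import *
measure(xy0=(.533,.067),yaw0=.275)
s=bot.sense();print({k:np.round(s[k],4) for k in("eef_pos","ft_force")})
E
```

```text
['top'] tin [0.5477 0.0344 0.4934] deg 28.27 err 1.879
['side'] tin [0.533  0.067  0.2251] deg 12.9 err 0.03
['top', 'side'] tin [0.5346 0.065  0.2739] deg 15.69 err 1.953
{'eef_pos': array([0.5316, 0.0905, 0.1107]), 'ft_force': array([-0.677 , -0.8045, -0.5647])}
```

Emit:
step_arm(
  deltas=[
    [0.06,0.001,-0.004,-0.003,0],
    [0.06,0.0023,-0.008,-0.004,0],
    [0.06,0.0042,-0.0145,-0.004,0],
    [0.06,0.006,-0.021,-0.004,0],
    [0.06,0.008,-0.028,-0.0035,0],
  ],
)

```text
time_s: 8.77
eef_pos: [0.5395, 0.0621, 0.1088]
tcp_rot: [-0.0, 0.6, 0.8, 0.0]
ft_force: [-8.0, -1.5, 15.9]
gripper_width: 0.0599
grasp_force: 7.5
```

Emit:
step_arm(
  deltas=[
    [0.06,0.002,-0.007,0,0],
    [0.06,0.004,-0.014,0,0],
    [0.06,0.0054,-0.019,0,0],
    [0.06,0.006,-0.021,0,0],
    [0.06,0.006,-0.021,0,0],
  ],
)

```text
time_s: 9.18
eef_pos: [0.5453, 0.0397, 0.1088]
tcp_rot: [0.0, 0.601, 0.8, -0.0]
ft_force: [-11.4, -3.2, 20.0]
gripper_width: 0.0598
grasp_force: 10.0
```

Emit:
step_arm(
  deltas=[
    [0.06,0,0,0.006,0],
    [0.06,0,0,0.02,0],
    [0.06,0,0,0.06,0],
    [0.06,-0.03,0.12,0.08,0],
    [0.06,-0.05,0.18,0.08,0],
  ],
)

```text
time_s: 9.6
eef_pos: [0.5265, 0.1196, 0.1805]
tcp_rot: [0.002, 0.603, 0.798, 0.002]
ft_force: [0.8, 2.2, -0.4]
gripper_width: 0.0597
grasp_force: 0.0
```

Emit:
step_arm(
  deltas=[
    [0.06,-0.05,0.2,0,0],
    [0.06,-0.05,0.2,0,0],
    [0.06,-0.05,0.2,0,0],
    [0.06,-0.05,0.2,0,0],
    [0.06,-0.05,0.2,0,0],
  ],
)

```text
time_s: 10.02
eef_pos: [0.4735, 0.324, 0.1776]
tcp_rot: [-0.0, 0.6, 0.8, 0.0]
ft_force: [0.6, 0.2, 0.3]
gripper_width: 0.06
grasp_force: 0.0
```

```bash
python3 - <<'E'
from h import *
v=np.array([.5575,.0303,.2758])
t=measure(xy0=(.543,.038),yaw0=.275)
c,s=np.cos(v[2]),np.sin(v[2]);d=t[:2]-v[:2];print("tin in board",c*d[0]+s*d[1],-s*d[0]+c*d[1],np.degrees(t[2]-v[2]))
cv2.imwrite("pics/t3.png",cv2.resize(bot.camera("top")[130:280,200:410],None,fx=3.8,fy=3.8,interpolation=cv2.INTER_CUBIC))
E
```

```text
['top'] tin [0.5427 0.0441 0.234 ] deg 13.41 err 0.034
['side'] tin [0.539  0.045  0.2235] deg 12.8 err 0.034
['top', 'side'] tin [0.5413 0.0445 0.241 ] deg 13.81 err 0.096
tin in board -0.011688834884341 0.018083267129052564 -1.9962013237140614
```

View pics/t3.png

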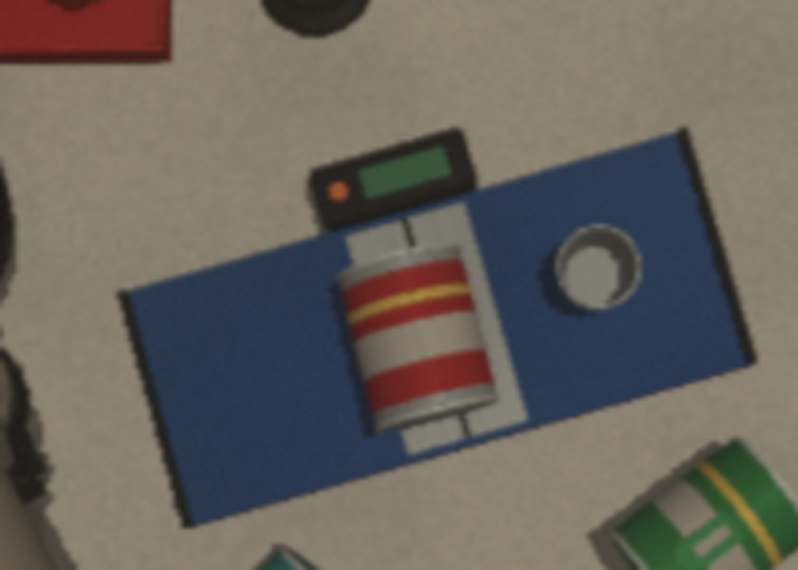

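The tin now lies on the plate with its centre about 17.5 mm short of the line. It's turned about 2° clockwise of the line. The cup and everything else are untouched. Next is a short final stroke with a twist.

Emit:
step_arm(
  deltas=[
    [0.06,0.067,-0.271,0,-2.8],
    [0.06,0.067,-0.271,0,-2.8],
    [0.06,0.067,-0.271,0,-2.8],
    [0.06,0.067,-0.271,0,-2.8],
    [0.06,0.067,-0.271,0,-2.8],
  ],
)

```text
time_s: 10.68
eef_pos: [0.5244, 0.1155, 0.1778]
tcp_rot: [0.0, 0.62, 0.784, 0.0]
ft_force: [0.9, 0.0, 0.1]
gripper_width: 0.0601
grasp_force: 0.0
```

Emit:
step_arm(
  deltas=[
    [0.06,0.015,-0.06,-0.02,0],
    [0.06,0.015,-0.061,-0.04,0],
    [0.06,0.015,-0.061,-0.055,0],
    [0.06,0.015,-0.061,-0.055,0],
  ],
)

```text
time_s: 11.02
eef_pos: [0.537, 0.054, 0.1195]
tcp_rot: [-0.001, 0.622, 0.783, -0.002]
ft_force: [0.5, 0.4, 0.3]
gripper_width: 0.0599
grasp_force: 0.0
```

Emit:
step_arm(
  deltas=[
    [0.06,0.003,0,-0.006,0],
    [0.06,0.003,0,-0.011,0],
    [0.06,0.003,0,-0.014,0],
    [0.06,0.003,0,-0.0155,0],
    [0.06,0.003,0,-0.0155,0],
  ],
)

```text
time_s: 11.43
eef_pos: [0.5425, 0.0602, 0.1083]
tcp_rot: [0.0, 0.618, 0.786, 0.001]
ft_force: [-2.7, -0.1, 6.6]
gripper_width: 0.0599
grasp_force: 3.0
```

Emit:
step_arm(
  deltas=[
    [0.06,0.0015,-0.006,-0.001,0.5],
    [0.06,0.003,-0.0125,-0.0015,1],
    [0.06,0.005,-0.019,-0.0015,1.6],
    [0.06,0.0065,-0.025,-0.0015,2.3],
    [0.06,0.008,-0.03,-0.0015,3],
  ],
)

```text
time_s: 11.85
eef_pos: [0.551, 0.0289, 0.1088]
tcp_rot: [0.001, 0.598, 0.802, 0.001]
ft_force: [-5.6, -1.4, 21.7]
gripper_width: 0.0597
grasp_force: 10.8
```

Emit:
step_arm(
  deltas=[
    [0.06,0.001,-0.003,0,0.3],
    [0.06,0.001,-0.004,0,0.5],
    [0.06,0.001,-0.004,0,0.5],
    [0.06,0.001,-0.004,0,0.5],
  ],
)

```text
time_s: 12.18
eef_pos: [0.5522, 0.0251, 0.1087]
tcp_rot: [0.001, 0.594, 0.804, 0.001]
ft_force: [-7.7, -2.3, 22.8]
gripper_width: 0.0603
grasp_force: 11.2
```

Emit:
step_arm(
  deltas=[
    [0.06,0,0,0.006,0],
    [0.06,0,0,0.02,0],
    [0.06,0,0,0.06,0],
    [0.06,-0.03,0.12,0.08,0],
    [0.06,-0.05,0.18,0.08,0],
  ],
)

```text
time_s: 12.6
eef_pos: [0.5317, 0.1039, 0.1795]
tcp_rot: [0.002, 0.597, 0.803, 0.002]
ft_force: [1.2, 1.4, -0.7]
gripper_width: 0.06
grasp_force: 0.0
```

Emit:
step_arm(
  deltas=[
    [0.06,-0.05,0.2,0,0],
    [0.06,-0.05,0.2,0,0],
    [0.06,-0.05,0.2,0,0],
    [0.06,-0.05,0.2,0,0],
    [0.06,-0.05,0.2,0,0],
  ],
)

```text
time_s: 13.02
eef_pos: [0.4782, 0.3082, 0.1767]
tcp_rot: [-0.0, 0.594, 0.805, 0.001]
ft_force: [1.5, -0.2, -0.3]
gripper_width: 0.0604
grasp_force: 0.0
```

```bash
python3 - <<'E'
from h import *
v=np.array([.5575,.0303,.2758])
t=measure(xy0=(.547,.028),yaw0=.265)
c,s=np.cos(v[2]),np.sin(v[2]);d=t[:2]-v[:2];print("tin in board",c*d[0]+s*d[1],-s*d[0]+c*d[1],np.degrees(t[2]-v[2]))
cv2.imwrite("pics/t4.png",cv2.resize(bot.camera("top")[160:270,240:390],None,fx=5.2,fy=5.2,interpolation=cv2.INTER_CUBIC))
E
```

```text
['top'] tin [0.5464 0.0269 0.2458] deg 14.08 err 0.09
['side'] tin [0.5436 0.0251 0.2305] deg 13.21 err 0.041
['top', 'side'] tin [0.5443 0.0269 0.2488] deg 14.25 err 0.138
tin in board -0.013631886297642202 0.00031851901740879724 -1.5489987070317541
```

View pics/t4.png

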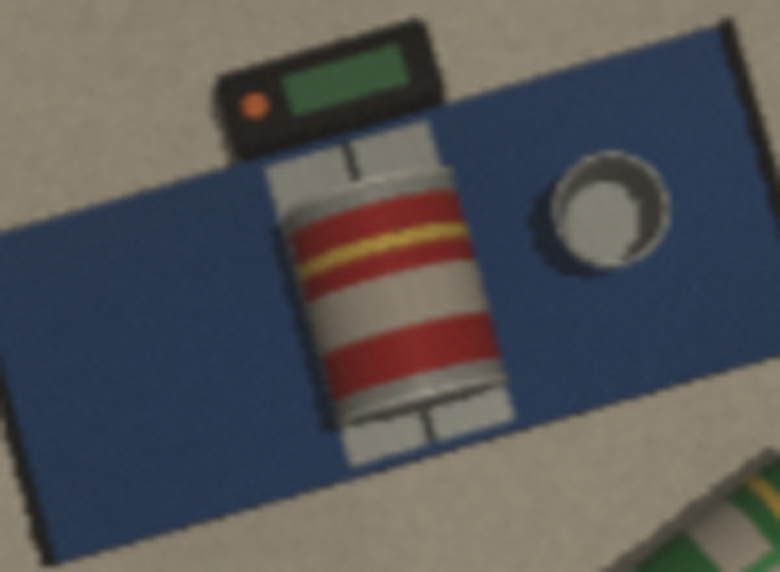

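The tin is centred on the line to within about 1 mm and about 1.5° off it. The hand is clear and the cup hasn't moved, so I'm handing in.

```bash
python3 -c "
from workcell import bot
print(bot.hand_in())"
```

```text
the job is handed in; nothing more can be done
None
```

The job is handed in at about 13 s: the red tin was rolled by its top onto the weighing plate, its middle within about 1 mm of the black line, turned about 1.5–2° from it and roughly 12 mm off-centre along it, with the hand clear and the cup and other items untouched.

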